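# Draw the tight lid off the fittings tin

## Robot

A 6-joint arm with a two-finger parallel gripper is mounted at the origin on the work surface. World frame = base frame: x ahead of the robot, y to its left, z up, the work surface at z = 0. Lengths are in mm, angles in rad, forces in N, time in s.
With the tool pointing down it reaches from about 325 to 875 mm from the base axis. Payload 4.4 kg.
Tool frame: the origin (TCP) lies at the very end of the fingers, on their centre line; the grasp point (between the pads) lies 19 mm behind it (hold_point_z is the distance from the TCP to the grasp point, in mm); z points along the fingers, y is the direction in which the jaws open and shut (so a half turn about z gives the same grasp; the last joint's range is limited). The gripper opens to 85 mm and grips with 20 to 120 N. Pads are 22 mm wide; open, the fingers measure 114 mm over their backs; the gripper's body (76 mm by 85 mm) begins 54 mm behind the grasp point. The pads swing forward as they close: fully open they stand 13 mm farther back than shut.
Start: joints at [1.127, 0.207, 1.542, -0, 1.393, -0.15], TCP at [165.974, 550.527, 231.282] pointing down, gripper open.
Joint ranges: [-2.73, 2.73], [-0.86, 2.22], [0.23, 2.46], [-1.11, 4.25], [0.08, 2.63], [-2.82, 2.82]. Speed limits (rad/s): [2.79, 2.79, 3.14, 3.14, 3.14, 3.14].

## Interface

Orientations are given as a unit quaternion [w, x, y, z].
In Python, from plant import * gives the robot as it stands.
- The arm moves only by the tool play_rows, never from a script. Its argument "deltas" is one flat list of numbers, 7 for each row, row after row: the closure, from 0 (fully open) to 1 (shut), then the shift along the tool's x, y, z in m, then the turn, a rotation vector about the tool's x, y, z in degrees. In form: [grip, x, y, z, rx, ry, rz, grip, x, y, z, rx, ry, rz, ...]. A call has 1 to 20 rows; each row is the pose to reach, as a shift and turn from the pose commanded when the call began, along the tool's axes at that moment; what a row does not reach only later rows make up. A row lasts 1/8 s, in which the tool goes at most 62.5 mm and 10.7 degrees, less where a joint would pass 70% of its speed; a pose out of reach is approached as far as the arm can. A call with a gripper value outside its range is refused whole. The fingers move at their own pace and stop on an object; "squeeze" is the grip in N (left out, the last holds). Time passes only in rows, so rows that repeat a pose let the fingers close. It gives the time, the measured TCP pose, the force and the opening at its end, in the units of the state.
- get_state(): the state, without advancing time (a new reading comes with each control period).
- read_camera(name): name is "scene" or "top"; returns the picture (480x640x3 uint8, red, green, blue); there is no depth.
- camera_params(name): a dict with "fx", "fy", "cx", "cy" (pixels), "k1" (the pictures are not rectified: a ray, as slopes to the right and down, at radius r is drawn at 1 + k1 r^2 times it, then the intrinsics apply), "R" (3x3) and "t" (3): a world point X has camera coordinates R X + t. Camera axes: x right, y down, z forward; pixel columns grow to the right and rows downward; lengths in mm; the calibration is good to about 2 mm. A picture is of the moment at which its call begins. camera_params takes no time and is no camera call.
- sign_off(): hands the job in, once; it reports no verdict.
Trained networks look in the newest picture that a camera, given by its name, has taken for a name from the list of things; names that differ only in an ending like _2 or _b are one class to them, and where a whole thing is asked for, a point or a joint stands for the part that bears it (a point fixed in the world has none). Each returns a list of dicts, best first, with "p" (0 to 1); they miss things now and then, are a little off and sometimes report something else, mostly with a low value. They report only what shows in the picture. A call takes as long as a camera call. They do not tell look-alikes from the thing itself.
- trace(camera, name): "region" (480x640 bool, what is visible of it).
- spot_point(camera, name): "point" ([x, y, z] in mm, in world coordinates, good to about 4 mm: a listed point, or the origin of a listed thing).
The state is a dict: "t": time; "qpos": joint angles; "joint_velocities": joint speeds; "effort": joint torques, N m; "ee_pos": TCP position; "eef_rot": TCP orientation; "force": force on the tool from outside, world axes, zero at the start; "wrist_torque": the same for the moment, N m; "gripper_width": opening from 0.0 (shut) to 1.0 (fully open).
Only numpy, scipy, OpenCV 4.12 (cv2) and the standard library are available. Lean on these libraries where they do the work, as an engineer would, in place of code of your own. Each camera call takes 0.05 s, during which the arm holds its last target. There are 200 camera calls.

## Task

Swing the pivoting steel bar fully across the tin's foot plate so that it holds the tin down on its sloping stand, then draw the tight lid straight off along the tin and set it, open side down, on the cork mat and let go, without dropping it. Leave the tin seated with the bar across it, and leave the screwdriver, spirit level and cam lock where they lie.

Things in the scene. Friction and masses are not known exactly. Their poses are not given: they have to be found in the camera images.
- stand: Fixed birch-plywood stand whose top is a flat seat, 156 x 120 mm, sloping 30 degrees. Origin on the desk; at yaw 0 its x axis points away from the robot, z is vertical. The seat rises towards +x. At the low end a stop 14 mm high keeps the tin's foot plate from sliding down; kerbs 10 mm high stand along both sides.
- seat (a point): Point S on the seat, 55 mm straight above the stand's origin. Seat frame: origin S, the stand's axes turned -30 degrees about y: x' = (0.866, 0, 0.5) up the slope, y' = y, normal z' = (-0.5, 0, 0.866) leaning towards the robot (in the stand's axes).
- pivot (a point): Pivot of the hold-down bar at the bar's underside: seat x' 54, y' 70, z' 8 mm (the foot plate's top is at z' 6). The pivot axis is parallel to z'. The bar is flat steel, 94 x 16 x 6 mm, and turns in a plane parallel to the seat.
- keeper (a joint): Angle of the hold-down bar, rad: at 0 it points from the pivot along +x', clear of the tin; growing values turn it towards -y' and over the foot plate; at 1.57 it lies fully across the plate along -y', stop at 1.6. Starts between 0 and 0.6. Stiff pivot: it stays where left; about 0.5 N at the knob moves it.
- knob (a point): Centre of the round black knob standing on the bar, 76 mm from the pivot: 14 mm diameter, 26 mm tall along z', this point 13 mm above the bar's top, at z' 27 mm.
- tin: Loose steel tin base, 38 mm (its x) by 92 mm (its y), 300 g. Origin at the underside of its foot plate under the tin's axis, resting at S; z up the tin's axis (along z'), open rim at z 86 mm. Foot plate 100 mm wide, 6 thick, from x -40 to +68 mm; only the bar, across its +x end, can hold it down. Not held, the tin comes up with the lid.
- lid: Loose steel lid telescoped deep over the tin: 46 mm (its x) by 100 mm (its y), 52 mm tall, 90 g; to be gripped across its x. Origin at the centre of its open rim, z towards its flat closed top (at z 52 mm). On the tin the rim is 37 mm above the tin's origin; it must travel 49 mm along the tin's axis to come off. Sprung dimples grip it: 5 to 15 N to draw it, over the first 25 mm or so.
- mat: Fixed square cork mat, 140 x 140 x 4 mm, flat on the desk. Origin at the centre of its underside; x and y along its sides.
- screwdriver: Bystander: loose red-handled screwdriver, 170 mm, lying on the desk.
- level: Bystander: loose grey spirit level, 150 x 22 x 42 mm, standing on its edge. Origin under its centre.
- camlock: Bystander: small zinc cam lock, 15 mm diameter, 12 mm tall, loose on the desk.
Not all that is in view belongs to the job. What is shaped like the tin but yellow is not meant.

How it is judged (in metres and radians):
On the way, in this order (a step that is already met when the one before it is completed fails the run):
1. the bar is swung across the tin's foot plate while the lid is still fully on (value of joint keeper above 1.3 rad and z of lid in the frame of tin below 0.045 m), for 0.2 s.
2. the lid is drawn clear of the tin, which stays under the bar (z of lid in the frame of tin above 0.087 m and value of joint keeper above 1.3 rad and distance of tin from where it was at the start of the episode below 0.015 m), for 0.1 s.
At the end, for the whole second after the job is handed in: The lid stands at rest, released, open side down and level (within 0.1 rad) on the cork mat, its centre within 50 mm of the mat's centre along each side of the mat; the bar lies across the foot plate (beyond 1.3 rad) and the tin is within 15 mm of where it was (x of lid in the frame of mat between -0.05 and 0.05 m and y of lid in the frame of mat between -0.05 and 0.05 m and height (world z) of lid below 0.009 m and angle between lid's own z axis and vertical below 0.1 rad and linear speed of lid below 0.02 m/s and contact force between lid and the fingers below 0.1 N and value of joint keeper above 1.3 rad and distance of tin from where it was at the start of the episode below 0.015 m); the robot touches nothing.
It fails at once if the tin is pulled or knocked out of its seat (moved more than 20 mm) (distance of tin from where it was at the start of the episode above 0.02 m).
It fails at once if the lid is dropped (falls free faster than 0.5 m/s) (linear speed of lid above 0.5 m/s and contact force between lid and the fingers below 0.1 N).
It fails at once if a bystander is moved more than 30 mm (distance of any of screwdriver, level, camlock from where it was at the start of the episode above 0.03 m).
It also fails if it takes over 61 s, if anything falls off the work surface, if the arm or the gripper's body presses on something with over 40 N, if the wrist force passes 120 N, or if a joint passes its speed limit or range.

## Working session

There is one attempt and no reset: what is moved stays moved. The work goes in short steps, Python scripts to look and compute and a tool call to move; the robot and the scene stay as the last step left them, time stands still between calls to the robot, and variables do not carry over. Pictures are saved under pics/ and viewed, about 8 in all and at most 12, crops included, and the job is handed in when it is done.

Besides the shell and the picture viewer there is one more tool, called after "Call:" as name(argument=value, ...) on one line, values as JSON. play_rows: Moves the arm, as the interface text tells. Its arguments: {"type":"object","properties":{"deltas":{"type":"array","items":{"type":"number"}},"squeeze":{"type":"number"}},"required":["deltas"]}

```bash
mkdir -p pics
python3 - <<'E'
from plant import *
import cv2,numpy as np
for c in ("scene","top"):
    im=read_camera(c); cv2.imwrite(f"pics/{c}0.png",im[:,:,::-1])
    p=camera_params(c); print(c,{k:np.round(v,3).tolist() for k,v in p.items()})
    for n in ["stand","seat","pivot","knob","tin","lid","mat","screwdriver","level","camlock"]:
        try: print(n,[(round(d["p"],2),np.round(d["point"],0).tolist()) for d in spot_point(c,n)[:3]])
        except Exception as e: print(n,e)
s=get_state();print(s)
E
```

```text
scene {'fx': 524.669, 'fy': 524.669, 'cx': 320.386, 'cy': 244.776, 'k1': -0.008, 'R': [[-0.667, 0.745, -0.024], [0.494, 0.418, -0.762], [-0.558, -0.52, -0.647]], 't': [313.329, -120.827, 1314.201]}
stand [(0.89, [464.0, 150.0, 1.0])]
seat []
pivot [(0.86, [498.0, 228.0, 91.0])]
knob [(0.75, [551.0, 199.0, 140.0])]
tin [(0.71, [260.0, 216.0, 2.0]), (0.58, [454.0, 146.0, 51.0])]
lid [(0.68, [436.0, 148.0, 89.0])]
mat [(0.95, [542.0, -151.0, -3.0])]
screwdriver [(0.6, [458.0, 388.0, -3.0])]
level [(0.56, [516.0, -360.0, -2.0])]
camlock [(0.45, [620.0, -1.0, -2.0])]
top {'fx': 457.078, 'fy': 457.078, 'cx': 314.828, 'cy': 238.238, 'k1': -0.035, 'R': [[0.012, -1.0, 0.001], [-0.988, -0.012, -0.154], [0.154, 0.001, -0.988]], 't': [-4.645, 472.962, 1044.977]}
stand []
seat []
pivot [(0.72, [618.0, 1.0, 3.0]), (0.48, [499.0, 228.0, 88.0])]
knob [(0.6, [545.0, 195.0, 137.0])]
tin [(0.88, [648.0, 364.0, 1.0]), (0.81, [455.0, 150.0, 50.0]), (0.66, [256.0, 219.0, 1.0])]
lid [(0.63, [443.0, 149.0, 88.0])]
mat [(0.95, [543.0, -151.0, 1.0])]
screwdriver [(0.63, [455.0, 384.0, -2.0])]
level [(0.93, [514.0, -364.0, 0.0])]
camlock [(0.57, [619.0, -0.0, 1.0])]
{'t': 1.1, 'qpos': array([ 1.12748439e+00,  2.06569990e-01,  1.54151636e+00,  1.62572973e-05,
        1.39349216e+00, -1.50514491e-01]), 'joint_velocities': array([ 0.00048688, -0.00024324, -0.00127118, -0.00100448, -0.00182476,
       -0.00122087]), 'effort': array([-2.03243949e-04, -3.83054459e+01, -2.91976923e+01,  2.71670626e-05,
        7.35418253e-04, -1.85238133e-05]), 'ee_pos': array([165.97660607, 550.52273617, 231.29095753]), 'eef_rot': array([-5.58198361e-06,  1.45877752e-01,  9.89302624e-01,  9.10375589e-06]), 'force': array([-0.19763175, -0.25453462, -0.387387  ]), 'wrist_torque': array([0.00791808, 0.01249253, 0.02661563]), 'gripper_width': 1.0005767244419848}
```

View pics/scene0.png

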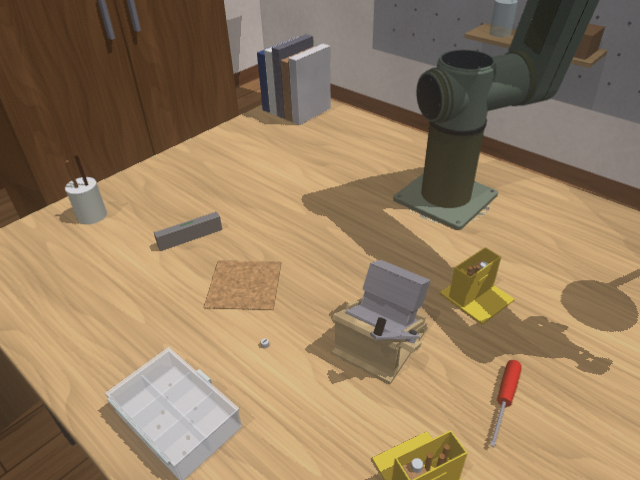

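View pics/top0.png

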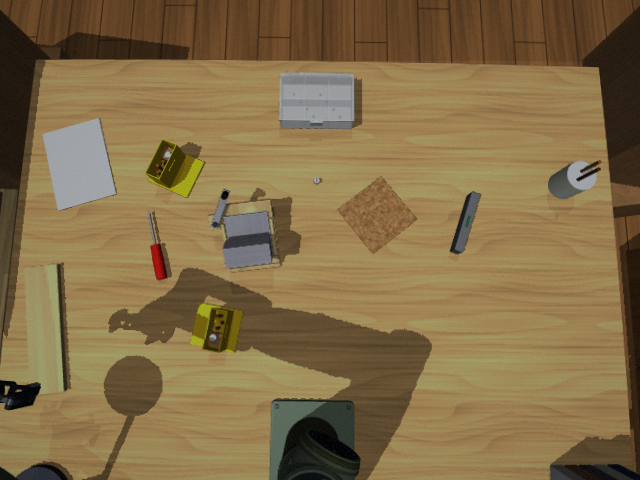

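The scene view shows the grey tin on its stand at about (390,310), the knob at (380,325), and the mat at (243,285). The top view shows the tin at (247,240), the bar at (221,208) lying clear of the tin, and the mat rotated about 45° at (377,215). The yellow tins are decoys. Next I'll fit the stand pose from masks in both cameras.

```bash
cat > h.py <<'E'
from plant import *
import cv2,numpy as np
from scipy.optimize import minimize
P={c:camera_params(c) for c in("scene","top")}
def proj(c,X):
    p=P[c]; Y=np.asarray(X)@np.array(p["R"]).T+np.array(p["t"]); q=Y[:,:2]/Y[:,2:]
    q=q*(1+p["k1"]*(q**2).sum(1,keepdims=True)); return q*[p["fx"],p["fy"]]+[p["cx"],p["cy"]]
def seatR(yaw):
    c,s=np.cos(yaw),np.sin(yaw); Rz=np.array([[c,-s,0],[s,c,0],[0,0,1]])
    return Rz@np.array([[.866,0,-.5],[0,1,0],[.5,0,.866]])
def box(x,y,z): return np.array([[a,b,d] for a in x for b in y for d in z],float)
def hullmask(c,X,S=4):
    m=np.zeros((480*S,640*S),np.uint8); cv2.fillConvexPoly(m,cv2.convexHull(((proj(c,X)+.5)*S-.5).round().astype(np.int32)),1)
    return cv2.resize(m.astype(np.float32),(640,480),interpolation=cv2.INTER_AREA)
def iou(m,r): return np.minimum(m,r).sum()/np.maximum(m,r).sum()
E
python3 - <<'E'
from h import *
masks={}
for c in P:
    read_camera(c)
    for n in ["lid","mat","knob","stand","tin"]:
        r=trace(c,n)
        for d in r[:3]:
            ys,xs=np.nonzero(d["region"]); print(c,n,round(d["p"],2),len(xs),round(xs.mean(),1),round(ys.mean(),1))
        if r: masks[c,n]=[d["region"] for d in r]
np.savez("m.npz",**{f"{c}_{n}":np.array(v) for (c,n),v in masks.items()})
L=box((-23,23),(-50,50),(37,89))
def f(v,cs=("scene","top")):
    X=L@seatR(v[2]).T+[v[0],v[1],55]
    return -sum(iou(hullmask(c,X),masks[c,"lid"][0].astype(np.float32)) for c in cs)
M=box((-70,70),(-70,70),(0,4))
def g(v,cs=("scene","top")):
    c,s=np.cos(v[2]),np.sin(v[2]); X=M@np.array([[c,-s,0],[s,c,0],[0,0,1]]).T+[v[0],v[1],0]
    return -sum(iou(hullmask(c,X),masks[c,"mat"][0].astype(np.float32)) for c in cs)
for nm,fn,x0 in (("lid",f,[455,148,.05]),("mat",g,[543,-151,.7])):
  for cs in (("scene","top"),("scene",),("top",)):
    r=minimize(lambda v:fn(v*[1,1,.02],cs),np.array(x0)/[1,1,.02],method="Nelder-Mead",options=dict(initial_simplex=[np.array(x0)/[1,1,.02]+d for d in ([-4,-4,-4],[6,0,0],[0,6,0],[0,0,6])],xatol=.05,fatol=1e-5))
    print(nm,cs,r.x*[1,1,.02],r.fun)
    if nm=="lid" and len(cs)==2:
        v=r.x*[1,1,.02];R=seatR(v[2]);S=np.array([v[0],v[1],55])
        for n,pt in (("pivot",[498.5,228,89.5]),("knob",[548,197,138.5])): print(n,R.T@(np.array(pt)-S))
E
```

```text
scene lid 0.8 2101 396.0 284.4
scene lid 0.75 1464 382.9 312.8
scene mat 0.57 4248 374.8 342.8
scene knob 0.73 464 391.5 332.4
scene stand 0.58 63 264.6 342.7
scene tin 0.83 1440 383.0 312.7
scene tin 0.69 3183 477.9 286.4
scene tin 0.37 3193 243.7 285.0
top lid 0.65 1339 246.8 251.5
top mat 0.81 3123 376.5 214.5
top knob 0.48 281 219.9 207.2
top stand 0.83 1547 246.0 224.0
top tin 0.97 1974 216.0 328.3
top tin 0.64 2098 173.3 168.6
top tin 0.57 1065 246.3 225.3
lid ('scene', 'top') [4.62088113e+02 1.53137338e+02 1.37742905e-01] -1.885828971862793
pivot [57.38583818 69.15396116  6.70388327]
knob [120.66065679  31.65084606  26.7505746 ]
lid ('scene',) [4.60987490e+02 1.50459645e+02 1.45398900e-01] -0.9504534006118774
lid ('top',) [4.62377035e+02 1.53389758e+02 1.32159633e-01] -0.9654843211174011
mat ('scene', 'top') [ 540.2506614  -149.94819923    0.67775596] -0.9697176218032837
mat ('scene',) [ 539.   -155.      0.62] -0.0
mat ('top',) [ 540.2506614  -149.94819923    0.67775596] -0.9697176218032837
```

```bash
cat >> h.py <<'E'
from scipy.spatial.transform import Rotation as Ro, Slerp
S0=np.array([460.5,151.5,55]); YAW=.138; RS=seatR(YAW)
def w(p): return S0+RS@np.array(p,float)          # seat -> world
def tool(ydir_seat_angle):                          # tool R: z=-z', y at angle in seat plane from x'
    a=ydir_seat_angle; y=RS@[np.cos(a),np.sin(a),0]; z=-RS[:,2]; return np.c_[np.cross(y,z),y,z]
def Rcur(s): q=s["eef_rot"]; return Ro.from_quat([q[1],q[2],q[3],q[0]])
def rows(wps):
    """wps: (grip,pos,R,n) ; prints deltas in the start tool frame"""
    s=get_state(); p0=p=np.array(s["ee_pos"]); R0=R=Rcur(s); out=[]
    for g,q,T,n in wps:
        T=R if T is None else Ro.from_matrix(T); q=p if q is None else np.array(q,float)
        sl=Slerp([0,1],Ro.concatenate([R,T]))
        for k in range(1,n+1):
            u=k/n; d=R0.inv().apply(p+(q-p)*u-p0)/1000; rv=(R0.inv()*sl(u)).as_rotvec(degrees=True)
            out.append(", ".join(f"{v:g}" for v in [g,*np.round(d,4),*np.round(rv,1)]))
        p,R=q,T
    print(len(out),"rows"); print(",\n".join(out))
PV=np.array([54,70])
def kn(th,r=76): return PV+r*np.array([np.cos(th),-np.sin(th)])
def push(th,d,z): # pusher TCP behind knob by d
    a=kn(th)+d*np.array([np.sin(th),np.cos(th)]); return w([a[0],a[1],z]), tool(np.pi/2-th)
E
python3 - <<'E'
from h import *
for pt in ([498.5,228,89.5],[548,197,138.5]): print(RS.T@(np.array(pt)-S0))
ims=[]
for c,(x,y,k) in {"scene":(310,240,140),"top":(180,160,140)}.items():
    im=np.ascontiguousarray(read_camera(c)[:,:,::-1][y:y+k,x:x+k]); im=cv2.resize(im,None,fx=3,fy=3,interpolation=cv2.INTER_CUBIC); im=cv2.resize(im,(400,400))
    f=400/k
    def pl(X,col,closed=True):
        q=((proj(c,np.array([w(a) for a in X]))-[x,y]+.5)*f).astype(np.int32); cv2.polylines(im,[q],closed,col,1)
    pl([[-23,-50,89],[23,-50,89],[23,50,89],[-23,50,89]],(0,0,255)); pl([[23,-50,37],[23,50,37]],(0,0,255))
    pl([[-40,-50,6],[68,-50,6],[68,50,6],[-40,50,6]],(0,255,0))
    a=kn(.523); pl([[*a,14],[*a,40]],(255,0,0)); pl([[54,70,14],[*kn(.523,94),14]],(255,0,255))
    ims.append(im)
cv2.imwrite("pics/ov.png",np.hstack(ims))
p,T=push(.5,32,110); rows([(1,p,T,11),(1,None,None,1)])
E
```

```text
[58.95851876 70.5453509   5.79586908]
[122.22498623  33.03072571  25.84738208]
12 rows
1, -0.039, -0.0195, 0.0012, -1.2, -2.4, 0.4,
1, -0.0779, -0.0391, 0.0024, -2.4, -4.9, 0.7,
1, -0.1169, -0.0586, 0.0035, -3.7, -7.3, 1.1,
1, -0.1558, -0.0781, 0.0047, -4.9, -9.8, 1.4,
1, -0.1948, -0.0976, 0.0059, -6.1, -12.2, 1.8,
1, -0.2337, -0.1172, 0.0071, -7.3, -14.6, 2.1,
1, -0.2727, -0.1367, 0.0083, -8.6, -17.1, 2.5,
1, -0.3116, -0.1562, 0.0094, -9.8, -19.5, 2.8,
1, -0.3506, -0.1758, 0.0106, -11, -21.9, 3.2,
1, -0.3895, -0.1953, 0.0118, -12.2, -24.4, 3.5,
1, -0.4285, -0.2148, 0.013, -13.5, -26.8, 3.9,
1, -0.4285, -0.2148, 0.013, -13.5, -26.8, 3.9
```

View pics/ov.png

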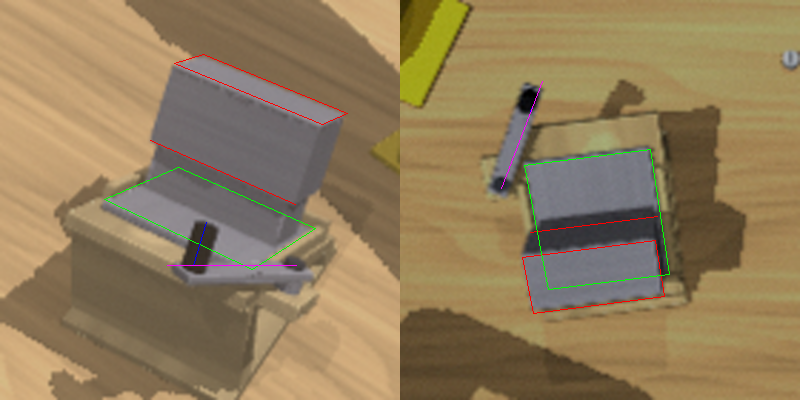

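The overlay agrees with the scene: lid and foot plate edges are within about 2 px. The real bar is turned slightly less than I modelled, at about 0.47 rad. Moving above the knob now.

Call:
play_rows(deltas=[1,-0.039,-0.0195,0.0012,-1.2,-2.4,0.4,1,-0.078,-0.039,0.0024,-2.4,-4.9,0.7,1,-0.117,-0.0586,0.0035,-3.7,-7.3,1.1,1,-0.156,-0.078,0.0047,-4.9,-9.8,1.4,1,-0.195,-0.0976,0.006,-6.1,-12.2,1.8,1,-0.234,-0.117,0.007,-7.3,-14.6,2.1,1,-0.273,-0.137,0.008,-8.6,-17.1,2.5,1,-0.312,-0.156,0.0094,-9.8,-19.5,2.8,1,-0.351,-0.176,0.0106,-11,-21.9,3.2,1,-0.39,-0.195,0.012,-12.2,-24.4,3.5,1,-0.4285,-0.215,0.013,-13.5,-26.8,3.9,1,-0.4285,-0.215,0.013,-13.5,-26.8,3.9,1,-0.4285,-0.215,0.013,-13.5,-26.8,3.9])

```text
t: 3.42
ee_pos: [513.9, 221.1, 218.3]
eef_rot: [0.245, 0.174, 0.95, 0.081]
force: [-0.5, -0.1, 0.7]
gripper_width: -0.004
```

Run:
```python
from h import *
s=get_state();p,T=push(.5,32,110);print(s["ee_pos"],p,(Rcur(s).inv()*Ro.from_matrix(T)).magnitude(),s["qpos"],s["gripper_width"],s["t"])
a,A=push(.45,36,110);b,B=push(.45,36,25)
wp=[(1,a,A,1),(1,b,B,4)]
for th in np.linspace(.45,1.57,13)[1:]: wp.append((1,*push(th,21.5+max(0,(0.9-th)*14),25),1))
wp.append((1,None,None,2))
rows(wp)
```

```text
[513.94754914 221.06568752 218.2834944 ] [514.23148399 221.2003675  218.27894597] 0.0014464399424183655 [ 0.29599498 -0.10171959  1.98539627 -0.11555185  0.7435634  -0.84723019] -0.004363207072021329 3.425
19 rows
1, 0.0017, 0.008, 0.0002, 0, -0, -2.9,
1, 0.0017, 0.008, 0.0214, 0, -0, -2.9,
1, 0.0017, 0.0079, 0.0427, 0, -0, -2.9,
1, 0.0017, 0.0079, 0.0639, 0, -0, -2.9,
1, 0.0017, 0.0079, 0.0852, 0, -0, -2.9,
1, -0.0013, -0.0086, 0.0851, 0, -0, 2.4,
1, -0.003, -0.0172, 0.0851, 0, -0, 7.8,
1, -0.0037, -0.0259, 0.0851, 0, -0, 13.1,
1, -0.0035, -0.0346, 0.0851, 0, -0, 18.5,
1, -0.0025, -0.0429, 0.0851, 0, -0, 23.8,
1, -0.0011, -0.0501, 0.0851, -0, -0, 29.2,
1, 0.0009, -0.0572, 0.0851, -0, -0, 34.5,
1, 0.0036, -0.0641, 0.0851, -0, -0, 39.8,
1, 0.0069, -0.0707, 0.0851, -0, -0, 45.2,
1, 0.0108, -0.0769, 0.0851, -0, -0, 50.5,
1, 0.0153, -0.0828, 0.0851, -0, -0, 55.9,
1, 0.0203, -0.0882, 0.0852, -0, -0, 61.2,
1, 0.0203, -0.0882, 0.0852, -0, -0, 61.2,
1, 0.0203, -0.0882, 0.0852, -0, -0, 61.2
```

Call:
play_rows(deltas=[1,0.0017,0.008,0,0,0,-2.9,1,0.0017,0.008,0.021,0,0,-2.9,1,0.0017,0.008,0.043,0,0,-2.9,1,0.0017,0.008,0.064,0,0,-2.9,1,0.0017,0.008,0.085,0,0,-2.9,1,-0.0013,-0.0086,0.085,0,0,2.4,1,-0.003,-0.017,0.085,0,0,7.8,1,-0.0037,-0.026,0.085,0,0,13.1,1,-0.0035,-0.0346,0.085,0,0,18.5,1,-0.0025,-0.043,0.085,0,0,23.8,1,-0.001,-0.05,0.085,0,0,29.2,1,0.001,-0.057,0.085,0,0,34.5,1,0.0036,-0.064,0.085,0,0,39.8,1,0.007,-0.0707,0.085,0,0,45.2,1,0.011,-0.077,0.085,0,0,50.5,1,0.0153,-0.083,0.085,0,0,55.9,1,0.0203,-0.088,0.085,0,0,61.2,1,0.0203,-0.088,0.085,0,0,61.2])

```text
t: 5.68
ee_pos: [513.6, 154.2, 114.6]
eef_rot: [0.17, 0.632, 0.731, 0.195]
force: [-0.4, -0.6, -0.2]
gripper_width: 0.005
```

Run:
```python
from h import *
s=get_state();print(s["ee_pos"],RS.T@(s["ee_pos"]-S0),s["force"],s["t"])
ims=[]
for c,(x,y,k) in {"scene":(310,220,140),"top":(180,160,140)}.items():
    im=cv2.resize(np.ascontiguousarray(read_camera(c)[:,:,::-1][y:y+k,x:x+k]),(400,400),interpolation=cv2.INTER_CUBIC)
    print(c,[(round(d["p"],2),np.round(RS.T@(np.array(d["point"])-S0))) for d in spot_point(c,"knob")[:2]])
    ims.append(im)
cv2.imwrite("pics/k1.png",np.hstack(ims))
```

```text
[513.56790299 154.23295304 114.58472501] [75.63783392 -4.59317723 25.13070015] [-0.35302462 -0.60306081 -0.17355711] 5.675
scene [(0.78, array([57., -8., 25.]))]
top []
```

View pics/k1.png

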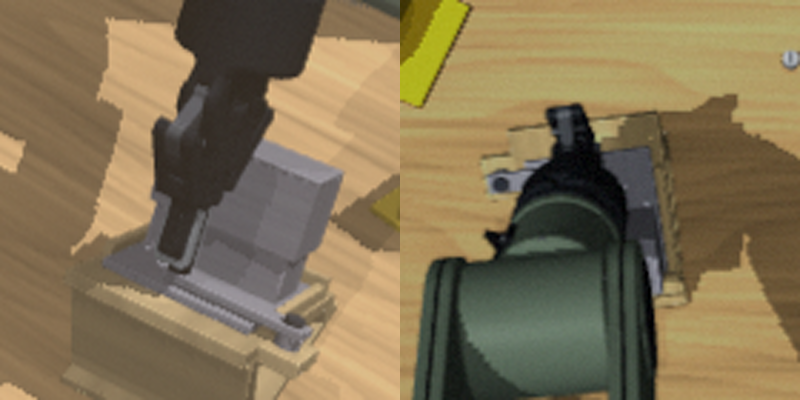

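The bar now lies across the foot plate: it is visible along the plate in both crops, and the knob was spotted at seat (57,-8). Next I'll lift off, open the jaws and grip the lid.

Run:
```python
from h import *
T=tool(0)
rows([(1,w([77,-5,26]),T,1),(1,w([77,-5,128]),T,3),(0,w([1.5,0,128]),T,3),(0,w([1.5,0,47]),T,4),(0,None,None,1)])
```

```text
12 rows
1, 0.0003, 0.0005, -0.0009, 0, -0.1, 0.2,
1, 0.0003, 0.0005, -0.0349, 0, -0.1, 0.2,
1, 0.0004, 0.0005, -0.0689, 0, -0.1, 0.2,
1, 0.0004, 0.0006, -0.1029, 0, -0.1, 0.2,
0, 0.0022, -0.0246, -0.1029, 0, -0.1, 0.2,
0, 0.004, -0.0498, -0.1029, 0, -0.1, 0.2,
0, 0.0057, -0.0749, -0.1029, 0, -0.1, 0.2,
0, 0.0057, -0.0749, -0.0827, 0, -0.1, 0.2,
0, 0.0057, -0.0749, -0.0624, 0, -0.1, 0.2,
0, 0.0057, -0.075, -0.0422, 0, -0.1, 0.2,
0, 0.0056, -0.075, -0.0219, 0, -0.1, 0.2,
0, 0.0056, -0.075, -0.0219, 0, -0.1, 0.2
```

Call:
play_rows(deltas=[1,0,0.001,-0.001,0,0,0,1,0,0.001,-0.035,0,0,0,1,0,0.001,-0.069,0,0,0,1,0,0.001,-0.103,0,0,0,0,0.002,-0.025,-0.103,0,0,0.2,0,0.004,-0.05,-0.103,0,0,0.2,0,0.006,-0.075,-0.103,0,0,0.2,0,0.006,-0.075,-0.103,0,0,0.2,0,0.006,-0.075,-0.103,0,0,0.2])

```text
t: 7.0
ee_pos: [399.3, 142.8, 167.6]
eef_rot: [0.171, 0.635, 0.728, 0.196]
force: [0.5, 0.1, -0.1]
gripper_width: 0.997
```

Run:
```python
from h import *
s=get_state();print(RS.T@(s["ee_pos"]-S0),s["gripper_width"],s["t"])
im=read_camera("scene")
cv2.imwrite("pics/k2.png",cv2.resize(im[180:400,280:460,::-1],None,fx=2.6,fy=2.6,interpolation=cv2.INTER_CUBIC))
T=tool(0)
rows([(0,w([1.5,0,47]),T,4),(0,None,None,1),(1,None,None,6)])
```

```text
[  2.76676853  -0.23569328 128.45466191] 0.9969077827581375 7.0
11 rows
0, 0.0001, -0.0005, 0.0204, 0, -0, -0,
0, 0.0001, -0.0009, 0.0408, 0.1, -0, -0,
0, 0.0002, -0.0014, 0.0611, 0.1, -0, -0.1,
0, 0.0002, -0.0018, 0.0815, 0.2, -0, -0.1,
0, 0.0002, -0.0018, 0.0815, 0.2, -0, -0.1,
1, 0.0002, -0.0018, 0.0815, 0.2, -0, -0.1,
1, 0.0002, -0.0018, 0.0815, 0.2, -0, -0.1,
1, 0.0002, -0.0018, 0.0815, 0.2, -0, -0.1,
1, 0.0002, -0.0018, 0.0815, 0.2, -0, -0.1,
1, 0.0002, -0.0018, 0.0815, 0.2, -0, -0.1,
1, 0.0002, -0.0018, 0.0815, 0.2, -0, -0.1
```

View pics/k2.png

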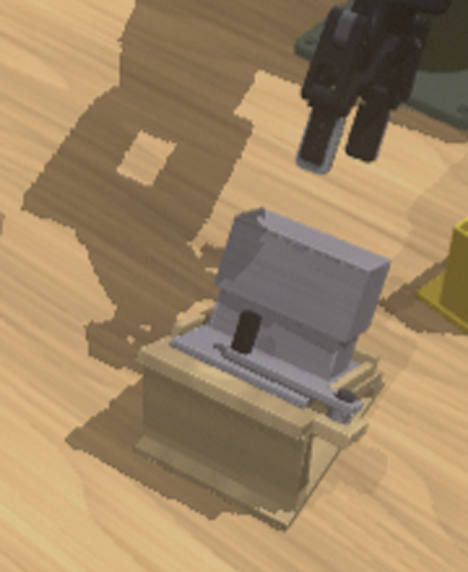

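The picture shows the bar fully across the plate, with the knob at about (247,332), and the open gripper above the lid. Descending and gripping now.

Call:
play_rows(deltas=[0,0,-0.0005,0.02,0,0,0,0,0,-0.001,0.041,0,0,0,0,0,-0.001,0.061,0,0,0,0,0,-0.001,0.0815,0.1,0,0,0,0,-0.001,0.0815,0.1,0,0,1,0,-0.001,0.0815,0.1,0,0,1,0,-0.001,0.0815,0.1,0,0,1,0,-0.001,0.0815,0.1,0,0,1,0,-0.001,0.0815,0.1,0,0,1,0,-0.001,0.0815,0.1,0,0,1,0,-0.001,0.0815,0.1,0,0,1,0,-0.001,0.0815,0.1,0,0], squeeze=60)

```text
t: 8.55
ee_pos: [437.7, 148.2, 96.3]
eef_rot: [0.17, 0.635, 0.728, 0.195]
force: [-4.4, -0.9, 6.7]
gripper_width: 0.534
```

Run:
```python
from h import *
s=get_state();p=RS.T@(s["ee_pos"]-S0);print(p,s["gripper_width"]*85,s["force"],s["t"])
R=Rcur(s).as_matrix()
print("z' in tool axes",R.T@RS[:,2])
```

```text
[ 0.705991   -0.09503261 47.26881337] 45.381323392816554 [-4.39044508 -0.91026455  6.70605828] 8.55
z' in tool axes [ 4.88234346e-04 -8.27569451e-05 -9.99977877e-01]
```

Call:
play_rows(deltas=[1,0,0,-0.003,0,0,0,1,0,0,-0.007,0,0,0,1,0,0,-0.011,0,0,0,1,0,0,-0.015,0,0,0,1,0,0,-0.019,0,0,0,1,0,0,-0.023,0,0,0,1,0,0,-0.027,0,0,0,1,0,0,-0.032,0,0,0,1,0,0,-0.037,0,0,0,1,0,0,-0.042,0,0,0,1,0,0,-0.047,0,0,0,1,0,0,-0.052,0,0,0,1,0,0,-0.057,0,0,0,1,0,0,-0.062,0,0,0,1,0,0,-0.067,0,0,0,1,0,0,-0.067,0,0,0,1,0,0,-0.067,0,0,0], squeeze=80)

```text
t: 10.68
ee_pos: [404.3, 143.5, 153.3]
eef_rot: [0.169, 0.635, 0.728, 0.195]
force: [0.1, -0.0, 0.0]
gripper_width: 0.53
```

Run:
```python
from h import *
s=get_state();p=RS.T@(s["ee_pos"]-S0);print(p,s["gripper_width"]*85,s["force"],s["t"])
im=read_camera("scene")
cv2.imwrite("pics/k3.png",cv2.resize(im[180:400,280:460,::-1],None,fx=2.6,fy=2.6,interpolation=cv2.INTER_CUBIC))
print([(round(d["p"],2),np.round(RS.T@(np.array(d["point"])-S0))) for n in("lid","tin") for d in spot_point("scene",n)[:2]])
# upright tool, y along mat diag keep yaw continuity
for a in (YAW,.678-np.pi/2,.678):
    print(a)
y=np.array([np.cos(YAW),np.sin(YAW),0]);z=np.array([0,0,-1.]);D=np.c_[np.cross(y,z),y,z]
lift=np.array(s["ee_pos"])+[0,0,60]
mat=np.array([541.5,-150.5,0])
rows([(1,lift,None,2),(1,[490,0,230],D,4),(1,mat+[0,0,110],D,4),(1,None,None,2)])
```

```text
[-5.23795569e-02 -1.86241697e-01  1.13483111e+02] 45.02208086329172 [ 0.08348146 -0.03218639  0.02244868] 10.675
[(0.91, array([ -1.,  -2., 105.])), (0.6, array([-8., -3., -1.])), (0.59, array([-196.,   92.,   47.]))]
0.138
-0.8927963267948965
0.678
12 rows
1, 0, 0.015, -0.0261, 0, 0, 0,
1, 0, 0.03, -0.0522, 0, 0, 0,
1, -0.0384, 0.0463, -0.0477, 7.5, -0, -0,
1, -0.0769, 0.0626, -0.0432, 14.9, -0, -0,
1, -0.1153, 0.0788, -0.0388, 22.4, -0, -0.1,
1, -0.1538, 0.0951, -0.0343, 29.9, -0, -0.1,
1, -0.1929, 0.0868, -0.0045, 29.9, -0, -0.1,
1, -0.2319, 0.0785, 0.0252, 29.9, -0, -0.1,
1, -0.271, 0.0701, 0.055, 29.9, -0, -0.1,
1, -0.3101, 0.0618, 0.0848, 29.9, -0, -0.1,
1, -0.3101, 0.0618, 0.0848, 29.9, -0, -0.1,
1, -0.3101, 0.0618, 0.0848, 29.9, -0, -0.1
```

View pics/k3.png

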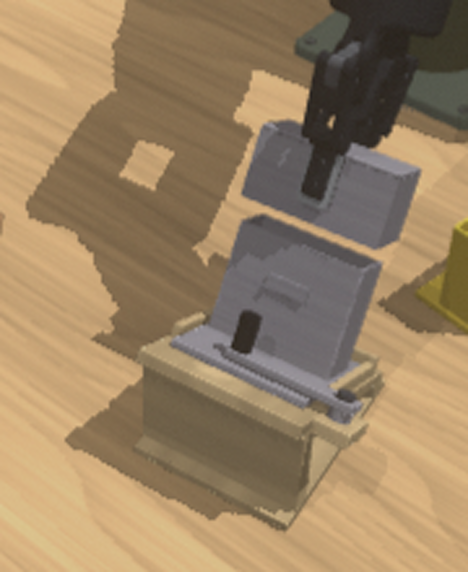

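The lid is clear, with a visible gap above the rim. The tin is still seated and the bar lies across it. Moving to the mat while turning upright.

Call:
play_rows(deltas=[1,0,0.015,-0.026,0,0,0,1,0,0.03,-0.052,0,0,0,1,-0.038,0.046,-0.048,7.5,0,0,1,-0.077,0.0626,-0.043,15,0,0,1,-0.115,0.079,-0.039,22.4,0,0,1,-0.154,0.095,-0.034,29.9,0,0,1,-0.193,0.087,-0.0045,29.9,0,-0.1,1,-0.232,0.0785,0.025,29.9,0,-0.1,1,-0.271,0.07,0.055,29.9,0,-0.1,1,-0.31,0.062,0.085,29.9,0,-0.1,1,-0.31,0.062,0.085,29.9,0,-0.1,1,-0.31,0.062,0.085,29.9,0,-0.1])

```text
t: 12.32
ee_pos: [541.8, -150.2, 109.9]
eef_rot: [-0.001, 0.657, 0.754, 0.0]
force: [-0.1, 0.1, -0.3]
gripper_width: 0.53
```

Run:
```python
from h import *
s=get_state();print(s["ee_pos"],Rcur(s).as_matrix().round(3)[:,2],s["gripper_width"]*85,s["force"],s["t"])
read_camera("scene");read_camera("top")
for c in P: print([(round(d["p"],2),np.round(d["point"])) for n in("lid","mat") for d in spot_point(c,n)[:1]])
im=read_camera("scene")
cv2.imwrite("pics/k4.png",cv2.resize(im[150:350,170:370,::-1],None,fx=2.6,fy=2.6,interpolation=cv2.INTER_CUBIC))
```

```text
[ 541.79980313 -150.17263143  109.85590682] [-0.001  0.001 -1.   ] 45.052564029041 [-0.10641149  0.13759947 -0.26789465] 12.325
[(0.79, array([ 541., -151.,   99.])), (0.68, array([ 541., -155.,   -0.]))]
[(0.58, array([ 542., -152.,  103.])), (0.28, array([498., 232.,  86.]))]
```

View pics/k4.png

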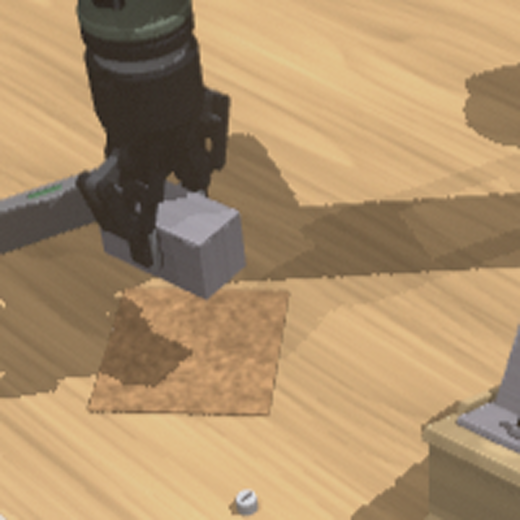

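The lid hangs level above the mat, with its rim at about z 100. Lowering it.

Call:
play_rows(deltas=[1,0,0,0.025,0,0,0,1,0,0,0.05,0,0,0,1,0,0,0.072,0,0,0,1,0,0,0.084,0,0,0,1,0,0,0.089,0,0,0,1,0,0,0.091,0,0,0,1,0,0,0.093,0,0,0,1,0,0,0.093,0,0,0])

```text
t: 13.68
ee_pos: [542.2, -150.5, 17.6]
eef_rot: [0.0, 0.656, 0.754, 0.0]
force: [0.2, -0.5, -0.7]
gripper_width: 0.525
```

Call:
play_rows(deltas=[1,0,0,0.001,0,0,0,1,0,0,0.002,0,0,0,1,0,0,0.002,0,0,0])

```text
t: 14.05
ee_pos: [541.8, -150.3, 15.1]
eef_rot: [-0.0, 0.656, 0.754, 0.0]
force: [0.3, -1.3, -0.4]
gripper_width: 0.532
```

Call:
play_rows(deltas=[1,0,0,0.0006,0,0,0,1,0,0,0.001,0,0,0,1,0,0,0.001,0,0,0])

```text
t: 14.42
ee_pos: [541.9, -150.4, 14.9]
eef_rot: [-0.0, 0.656, 0.754, 0.0]
force: [-1.9, 1.0, 5.0]
gripper_width: 0.525
```

Contact force is 5 N, so the lid is down on the mat. Releasing and backing off.

Call:
play_rows(deltas=[1,0,0,0,0,0,0,0.3,0,0,0,0,0,0,0.2,0,0,0,0,0,0,0,0,0,0,0,0,0,0,0,0,0,0,0,0,0,0,0,0,0,0,0,0,0,0,0,0,0,0,0,0,-0.02,0,0,0,0,0,0,-0.05,0,0,0,0,0,0,-0.09,0,0,0,0,0,0,-0.14,0,0,0,0,0,0,-0.19,0,0,0,0,0,0,-0.19,0,0,0], squeeze=20)

```text
invalid input
```

Run:
```python
from h import *
s=get_state();print(s["ee_pos"],s["gripper_width"],s["force"],s["t"])
a=read_camera("scene");b=read_camera("top")
for c in P: print(c,[(n,round(d["p"],2),np.round(d["point"])) for n in("lid","mat","tin","camlock","level","screwdriver","knob") for d in spot_point(c,n)[:2]])
f=lambda im,x,y:cv2.resize(im[y:y+200,x:x+250,::-1],(400,320),interpolation=cv2.INTER_CUBIC)
cv2.imwrite("pics/k5.png",np.hstack([f(a,190,200),f(b,190,140)]))
```

```text
[ 541.94236518 -150.35043791   14.89833059] 0.5251527888414625 [-1.89973882  0.95691843  5.02134864] 14.425
scene [('lid', 0.8, array([ 538., -151.,    5.])), ('mat', 0.61, array([ 538., -153.,   -3.])), ('tin', 0.65, array([456., 146.,  52.])), ('tin', 0.59, array([260., 217.,   1.])), ('camlock', 0.4, array([622.,  -0.,  -2.])), ('screwdriver', 0.65, array([456., 384.,  -1.])), ('knob', 0.95, array([499., 150., 102.]))]
top [('tin', 0.81, array([458., 145.,  51.])), ('tin', 0.67, array([646., 363.,   0.])), ('camlock', 0.51, array([617.,   2.,   5.])), ('level', 0.73, array([ 518., -362.,    5.])), ('level', 0.36, array([499., 228.,  90.])), ('screwdriver', 0.65, array([453., 386.,   2.])), ('knob', 0.64, array([497., 146., 108.])), ('knob', 0.22, array([616.,  -2.,   5.]))]
```

View pics/k5.png

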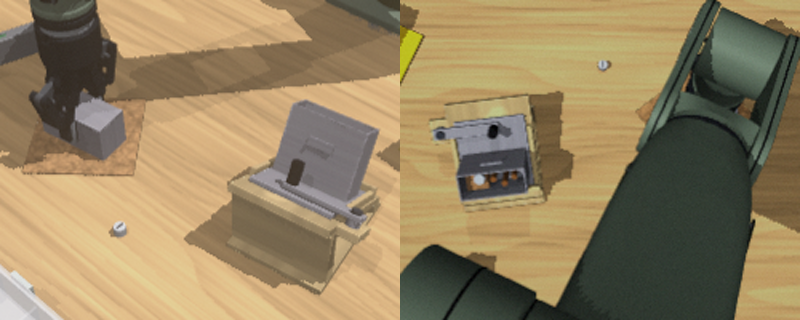

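The call was refused because I miscounted the numbers in the rows, so nothing moved. The picture shows the lid on the mat, still gripped, and the tin seated with the bar across. Sending the release again.

Call:
play_rows(deltas=[1,0,0,0,0,0,0,0.3,0,0,0,0,0,0,0.2,0,0,0,0,0,0,0,0,0,0,0,0,0,0,0,0,0,0,0,0,0,0,0,0,0,0,0,0,0,0,0,0,0,0,0,0,0,-0.02,0,0,0,0,0,0,-0.05,0,0,0,0,0,0,-0.09,0,0,0,0,0,0,-0.14,0,0,0,0,0,0,-0.19,0,0,0,0,0,0,-0.19,0,0,0], squeeze=20)

```text
t: 16.85
ee_pos: [545.3, -151.9, 210.1]
eef_rot: [0.005, 0.656, 0.754, 0.002]
force: [1.0, 0.2, 0.4]
gripper_width: 0.995
```

Run:
```python
from h import *
s=get_state();print(s["ee_pos"],s["gripper_width"],s["force"],s["t"])
a=read_camera("scene");b=read_camera("top")
for c in P: print(c,[(n,round(d["p"],2),np.round(d["point"])) for n in("lid","mat","tin") for d in spot_point(c,n)[:2]])
f=lambda im,x,y:cv2.resize(im[y:y+200,x:x+250,::-1],(400,320),interpolation=cv2.INTER_CUBIC)
cv2.imwrite("pics/k6.png",np.hstack([f(a,190,200),f(b,190,140)]))
```

```text
[ 545.34814121 -151.93485854  210.14900906] 0.994770494251687 [1.00638921 0.17113836 0.41853538] 16.85
scene [('lid', 0.92, array([ 540., -150.,    6.])), ('mat', 0.73, array([ 540., -151.,   -3.])), ('mat', 0.23, array([ 538., -151.,    9.])), ('tin', 0.88, array([457., 149.,  52.])), ('tin', 0.79, array([260., 216.,  -0.]))]
top [('tin', 0.76, array([459., 148.,  52.])), ('tin', 0.67, array([645., 364.,   1.]))]
```

View pics/k6.png

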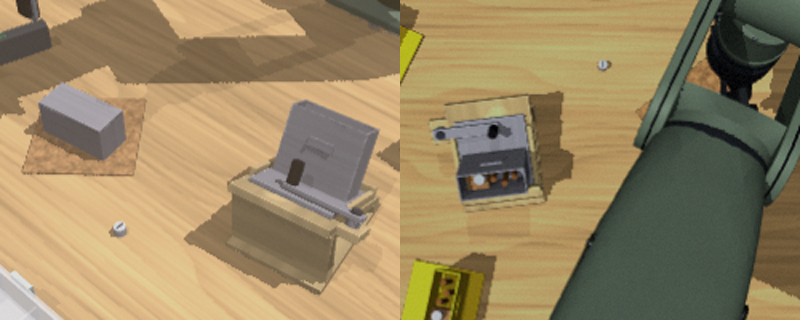

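The lid stands level near the middle of the mat, the gripper is clear, and the tin is seated with the bar across it. Handing in.

```bash
python3 -c "
from plant import *
print(sign_off())"
```

```text
the job is handed in; nothing more can be done
None
```

I handed the job in at about 17 s; the sign-off gives no verdict. I pushed the bar across the foot plate with the closed fingers. I then drew the lid about 66 mm straight along the tin's axis, turned it upright, set it on the mat at about 5 N contact and let go.

**Last checks, camera and spot readings:**
- **Lid:** it stands level and released at (540, -150), and the mat's centre was spotted at (540, -151). The lid's height read 6 mm, within the network's error of about 4 mm.
- **Tin and bar:** the tin is at about (458, 149), where it started to within the measuring error. The bar is across it, with the knob at seat x' 57, y' -8 against the expected 54, -6, a difference within the network's error.
- **Bystanders:** the screwdriver and cam lock were spotted within 5 mm of their start just before release. The level read 5 mm off, from the top camera only.

**What failed or disagreed:**
- The first release call was refused because I miscounted its numbers; nothing moved, and I sent it again.
- The arm hid the lid and mat from the top camera at the end, so their final reading comes from the scene camera alone.

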